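Hang the round test probe on the bench balancer

ROBOT

A 6-joint arm with a two-finger parallel gripper is mounted at the origin on the work surface. World frame = base frame: x ahead of the robot, y to its left, z up, the work surface at z = 0. Lengths are in m, angles in rad, forces in N, time in s.
With the tool pointing down it reaches from about 0.25 to 0.725 m from the base axis. Payload 4 kg.
Tool frame: the origin (TCP) lies on the centre line of the jaws, within the pads' length; the fingertips stand 25 mm ahead of it and the grasp point (between the pads) lies 6 mm ahead of it; z points along the fingers, x is the direction in which the jaws open and shut, and the axes are right-handed (so a half turn about z gives the same grasp; the last joint's range is limited). The gripper opens to 85 mm and grips with 20 to 120 N. Pads are 22 mm wide; open, the fingers measure 114 mm over their backs; the gripper's body (76 mm by 85 mm) begins 54 mm behind the grasp point. The pads swing forward as they close: fully open they stand 13 mm farther back than shut.
Start: joints at [-1.162, 0.241, 0.005, 1.335, 0, 1.571], TCP at [0.199, -0.459, 0.256] pointing down, gripper open.
Joint ranges: [-2.72, 2.72], [-1.05, 1.87], [-1.09, 1.28], [-1.99, 2.15], [-1.42, 1.44], [-3.14, 3.14]. Speed limits (rad/s): [2.79, 2.79, 3.14, 3.14, 3.14, 3.14].

INTERFACE

Orientations are given as a unit quaternion [x, y, z, w].
In Python, from workcell import bot, imaging, order gives the robot as it stands.
- The arm moves only by the tool carry_out, never from a script. Its argument "moves" is a list of rows, each a list of 5 numbers: the shift along the tool's x, y, z scaled (see below), then the turn about the tool's z scaled (see below), then the opening, from -1 (shut) to 1 (fully open). In form: [[tx, ty, tz, roll, hand], ...]. A call has 1 to 20 rows; each row is the pose to reach, as a shift and turn from the pose commanded when the call began, along the tool's axes at that moment; what a row does not reach only later rows make up. The controller multiplies each number of a shift by 0.1 m and each number of a turn by 90 degrees. A row lasts 1/10 s, in which the tool goes at most 50 mm and 8.59 degrees, less where a joint would pass 70% of its speed; a pose out of reach is approached as far as the arm can. A call with a number of a shift or a turn outside -1 to 1 is refused whole. A call with a gripper value outside its range is refused whole. The fingers move at their own pace and stop on an object; the grip force is fixed at half the most. Time passes only in rows, so rows that repeat a pose let the fingers close. It gives the time, the measured TCP pose, the force and the opening at its end, in the units of the state.
- bot.get_obs(): the state, without advancing time (a new reading comes with each control period).
- imaging.camera(name): name is "scene" or "top"; returns the picture (400x640x3 uint8, red, green, blue); there is no depth.
- imaging.camera_model(name): a dict with "fovy" (degrees; the focal length in pixels is half the picture's height over the tangent of half this angle, whatever the lens; pixels are square), "cx", "cy" (the principal point, pixels), "dist" ([k1, k2, p1, p2, k3] as OpenCV has them; the pictures are not rectified), "eye" and "rotation" of the camera in the world. Camera axes: x right, y up, looking along -z (the intrinsics and any distortion apply to the point x, -y, -z); pixel columns grow to the right and rows downward; lengths in m; the calibration is good to about 2 mm. A picture is of the moment at which its call begins. camera_model takes no time and is no camera call.
- order.job_done(): hands the job in, once; it reports no verdict.
The state is a dict: "clock": time; "joint_pos": joint angles; "joint_vel": joint speeds; "tau": joint torques, N m; "eef_pos": TCP position; "tool_rot": TCP orientation; "ft_force": force on the tool from outside, world axes, zero at the start; "ft_torque": the same for the moment, N m; "grip_width": finger opening in m.
Only numpy, scipy, OpenCV 4.12 (cv2) and the standard library are available. Lean on these libraries where they do the work, as an engineer would, in place of code of your own. Each camera call takes 0.05 s, during which the arm holds its last target.

TASK

Take hold of the balancer's sprung hook by its grip, pull it down, bring it in sideways under the wire bail of the round probe standing in its dock, and let the hook carry the probe up out of the dock, so that it hangs freely from the fully raised hook. Leave the box-shaped meter standing in its own dock.

Things in the scene. Friction and masses are not known exactly. Their poses are not given: they have to be found in the camera images.
- hook (a point): Balancer hook, a J of 8 mm wire. Point: top face of its bowl, 215 mm up when raised. z up; y along the bench rail, to the hook's open side (shank 18 mm to -y; tip 21 mm to +y and 22 mm up; wire's underside 8 mm down). Its mast (180 mm to +x, 90 mm to +y, 318 mm tall) rides a trolley that slides along y (1.2 N friction, from mid-rail 245 mm either way) and stays put. It cannot move in x or turn.
- hook_pull (a joint): How far the hook is pulled down, m: 0 raised, 0.13 bottom stop. A spring pulls it up with 9 N (top) to 13 N (bottom), damped (30 N per m/s); let go, it rises, even with an instrument on. Its grip is an upright black cylinder, 26 mm across, straight above hook, from 71 to 121 mm above it, on the end of a bar 24 mm wide (55 to 71 mm above hook) that runs to the mast.
- probe: Round probe to hang: black cylinder, 44 mm across, 84 mm tall, 0.14 to 0.28 kg, topped by a stiff bail of 5 mm wire, opening 60 mm high, 40 mm wide. Stands loose in a square dock, 62 mm wide, 30 mm high. Origin: underside of the bail's top bar, 150 mm above the bench docked; z up, x along the bar, square to the rail within 10 degrees. Docks lie within 10 mm of the hook's line.
- meter: Bystander to leave standing: box-shaped black meter, 47 by 32 mm, 84 mm tall, 0.22 kg, with a small flat window, the same bail and the same kind of dock, at the other place under the hook's line of travel, at least 140 mm from the probe. Origin and axes as for the probe.

How it is judged:
By the outcome, as a careful person would: the job done as asked, in the order asked, and still so for the second after the job is handed in, with the robot touching nothing.
It also fails if it takes over 48 s, if anything falls off the work surface, if the arm or the gripper's body presses on something with over 40 N, if the wrist force passes 120 N, or if a joint passes its speed limit or range.

## Working session

There is one attempt and no reset: what is moved stays moved. The work goes in short steps, Python scripts to look and compute and a tool call to move; the robot and the scene stay as the last step left them, time stands still between calls to the robot, and variables do not carry over. Pictures are saved under pics/ and viewed, and the job is handed in when it is done.

Besides the shell and the picture viewer there is one more tool, called after "Call:" as name(argument=value, ...), one argument or row to a line, values as JSON. carry_out: Moves the arm, as the interface text tells. Its arguments: {"type":"object","properties":{"moves":{"type":"array","items":{"type":"array","items":{"type":"number","minimum":-1,"maximum":1}}}},"required":["moves"]}

```bash
mkdir -p pics
cat > h.py <<'E'
import numpy as np, cv2
from workcell import bot, imaging, order
def K(m):
    f=200/np.tan(np.radians(m['fovy'])/2); return np.array([[f,0,m['cx']],[0,f,m['cy']],[0,0,1]]),np.array(m['dist'],float)
def ray(name,uv):
    m=imaging.camera_model(name);k,d=K(m)
    p=cv2.undistortPoints(np.array([[uv]],float),k,d)[0,0]
    v=np.array(m['rotation'])@np.array([p[0],-p[1],-1.]); return np.array(m['eye']),v/np.linalg.norm(v)
def plane(name,uv,z=None,ax=2):
    e,v=ray(name,uv); return e+v*(z-e[ax])/v[ax]
def proj(name,P):
    m=imaging.camera_model(name);k,d=K(m)
    c=np.array(m['rotation']).T@(np.array(P,float)-m['eye']); c=np.array([c[0],-c[1],-c[2]])
    return cv2.projectPoints(c.reshape(1,3),np.zeros(3),np.zeros(3),k,d)[0][0,0]
def tri(a,ua,b,ub):
    e1,v1=ray(a,ua);e2,v2=ray(b,ub)
    s=np.linalg.lstsq(np.stack([v1,-v2],1),e2-e1,rcond=None)[0]
    p,q=e1+s[0]*v1,e2+s[1]*v2; return (p+q)/2,np.linalg.norm(p-q)
def snap(name,fn):
    im=imaging.camera(name); cv2.imwrite('pics/'+fn,im[:,:,::-1]); return im
E
python3 - <<'E'
from h import *
for n in('scene','top'):
    snap(n,n+'0.png'); m=imaging.camera_model(n); print(m)
print(bot.get_obs())
E
```

```text
{'fovy': 44.18429961893884, 'cx': 321.5500693802309, 'cy': 193.30909691208058, 'dist': array([-0.0361391,  0.       ,  0.       ,  0.       ,  0.       ]), 'eye': array([1.29459076, 0.13209593, 0.94194906]), 'rotation': array([0.22579571, 0.26333045, 0.7268424 , 0.59276766])}
{'fovy': 54.77630793784213, 'cx': 319.1145866282842, 'cy': 205.07262120354423, 'dist': array([-0.01874494,  0.        ,  0.        ,  0.        ,  0.        ]), 'eye': array([0.55467311, 0.00224403, 0.80833008]), 'rotation': array([ 0.04510303, -0.02389496, -0.70058265,  0.71174342])}
{'clock': 0.1, 'joint_pos': array([-1.16202493e+00,  2.41311568e-01,  3.86600896e-03,  1.33518147e+00,
       -1.08574378e-05,  1.57079831e+00]), 'joint_vel': array([ 2.51917894e-04, -3.04538417e-03,  2.79389455e-03, -3.35464005e-04,
       -6.75788550e-05, -1.00565363e-03]), 'tau': array([ 1.49026877e-03, -3.73138440e+01,  2.53009790e+01,  1.09073086e-02,
        1.22869478e-04,  5.70392629e-06]), 'eef_pos': array([ 0.19853613, -0.45833931,  0.25551764]), 'tool_rot': array([ 8.35906474e-01, -5.48871140e-01, -7.68127903e-04, -4.97869951e-04]), 'ft_force': array([ 0.25467228,  0.17908813, -0.44822105]), 'ft_torque': array([-0.00436755,  0.01483331,  0.02644393]), 'grip_width': 0.08512481266303455}
```

Rotation is a quaternion.

```bash
sed -i "s/np.array(m\['rotation'\])/Rot.from_quat(m['rotation']).as_matrix()/; 1a from scipy.spatial.transform import Rotation as Rot" h.py; cat h.py | grep Rot
```

```text
from scipy.spatial.transform import Rotation as Rot
    v=Rot.from_quat(m['rotation']).as_matrix()@np.array([p[0],-p[1],-1.]); return np.array(m['eye']),v/np.linalg.norm(v)
    c=Rot.from_quat(m['rotation']).as_matrix().T@(np.array(P,float)-m['eye']); c=np.array([c[0],-c[1],-c[2]])
```

View pics/scene0.png

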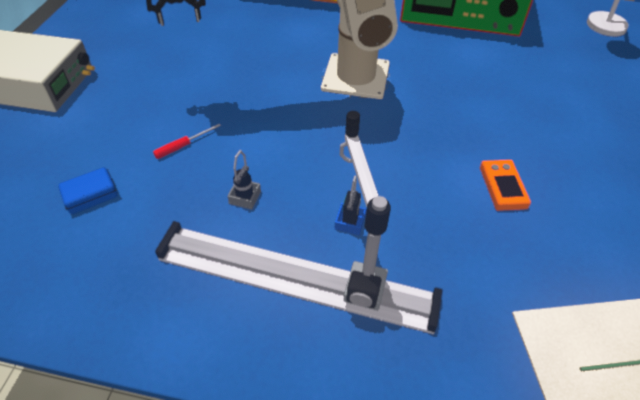

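View pics/top0.png

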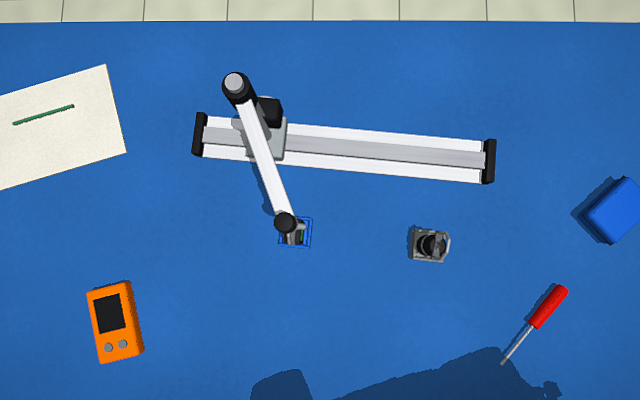

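Run:
```python
import cv2,numpy as np
s=cv2.imread('pics/scene0.png');t=cv2.imread('pics/top0.png')
z=lambda a:cv2.resize(a,(400,300),interpolation=cv2.INTER_CUBIC)
o=np.vstack([np.hstack([z(s[140:215,200:300]),z(s[100:250,300:500][:, :200])]),np.hstack([z(t[205:280,380:480]),z(t[205:280,245:345])])])
cv2.imwrite('pics/zoom0.png',o)
```

```text
(no output)
```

View pics/zoom0.png

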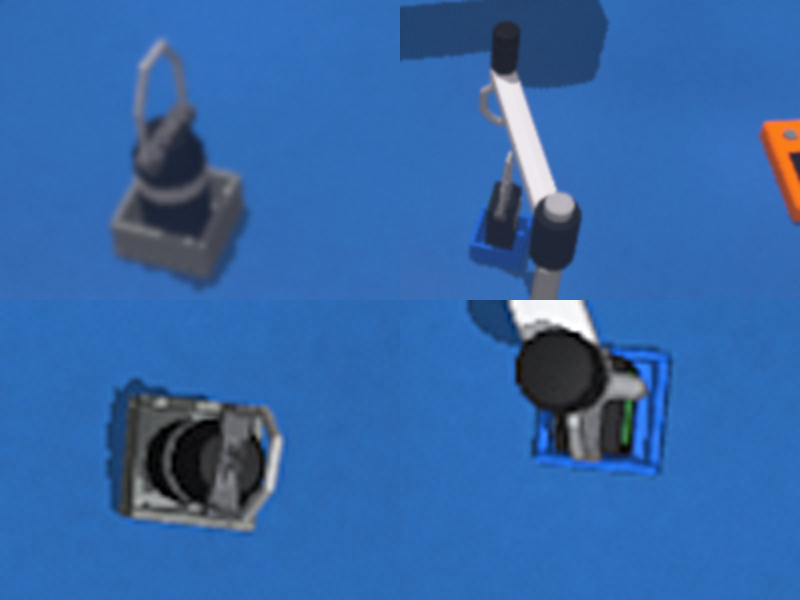

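Run:
```python
from h import *
t=cv2.imread('pics/top0.png');s=cv2.imread('pics/scene0.png')
# rail white lower strip in top
hsv=cv2.cvtColor(t,cv2.COLOR_BGR2HSV)
w=((hsv[...,1]<40)&(hsv[...,2]>215)).astype(np.uint8)
# bottom edge of rail
pts=[]
for u in range(290,480,4):
    r=np.where(w[140:195,u])[0]
    if len(r): pts.append((u,140+r.max()+.5))
for z in(0,.02,.04):
    P=np.array([plane('top',p,z)[:2] for p in pts]); vx,vy,_,_=cv2.fitLine(P.astype(np.float32),cv2.DIST_HUBER,0,.001,.001).ravel()
    print('rail dir edge',z,np.degrees(np.arctan2(-vx,vy)),vx,vy)
# edges top
pts=[]
for u in range(290,480,4):
    r=np.where(w[120:165,u])[0]
    if len(r): pts.append((u,120+r.min()+.5))
P=np.array([plane('top',p,.02)[:2] for p in pts]); vx,vy,_,_=cv2.fitLine(P.astype(np.float32),cv2.DIST_HUBER,0,.001,.001).ravel()
print(np.degrees(np.arctan2(-vx,vy)))
# dark grip top
def dark(img,box,th=70):
    x0,y0,x1,y1=box; m=(img[y0:y1,x0:x1].max(2)<th).astype(np.uint8)
    cs,_=cv2.findContours(m,cv2.RETR_EXTERNAL,cv2.CHAIN_APPROX_NONE); c=max(cs,key=cv2.contourArea)
    (a,b),r=cv2.minEnclosingCircle(c); M=cv2.moments(c); return (a+x0,b+y0),r,(M['m10']/M['m00']+x0,M['m01']/M['m00']+y0),cv2.boundingRect(c)
g=dark(t,(265,205,300,240)); print('grip top',g, plane('top',g[0],.336))
gs=dark(s,(340,105,365,142)); print('grip scene',gs)
print('tri',tri('top',g[0],'scene',gs[2]))
for z in(.336,.286): print('proj scene', proj('scene',[*plane('top',g[0],.336)[:2],z]))
# docks
hs=hsv
# blue dock
b=(hsv[...,0]>100)&(hsv[...,1]>200)&(hsv[...,2]>200)
b[:,:265]=0;b[:,330:]=0;b[:205]=0;b[260:]=0
ys,xs=np.nonzero(b);print('blue',xs.min(),xs.max(),ys.min(),ys.max(),len(xs)); 
gmask=(hsv[...,1]<90).astype(np.uint8);gmask[:,:395]=0;gmask[:,465:]=0;gmask[:215]=0;gmask[275:]=0
ys,xs=np.nonzero(gmask);print('grey',xs.min(),xs.max(),ys.min(),ys.max(),len(xs))
c=max(cv2.findContours(gmask,0,1)[0],key=cv2.contourArea);print(cv2.minAreaRect(c))
```

```text
rail dir edge 0 -4.9504223 0.08629372 0.99626976
rail dir edge 0.02 -4.9504156 0.0862936 0.99626976
rail dir edge 0.04 -4.9504156 0.0862936 0.99626976
-4.840197
grip top ((284.0, 225.5), 13.647443771362305, (284.81005071461504, 222.98893499308437), (9, 7, 23, 28)) [0.57502652 0.05950067 0.336     ]
grip scene ((352.5, 123.5), 12.747649192810059, (352.2808302808303, 123.2967032967033), (6, 6, 14, 26))
tri (array([0.57634258, 0.06107181, 0.31162913]), np.float64(0.0027998311799012966))
proj scene [353.1200887  112.89801723]
proj scene [351.48548977 132.57780896]
blue 279 311 217 248 161
grey 410 450 229 262 1089
((429.9643859863281, 245.33834838867188), (38.9427375793457, 31.039039611816406), 6.009006023406982)
```

```bash
python3 - <<'E'
import cv2,numpy as np
s=cv2.imread('pics/scene0.png');t=cv2.imread('pics/top0.png')
z=lambda a:cv2.resize(a,(400,600),interpolation=cv2.INTER_CUBIC)
cv2.imwrite('pics/zoom1.png',np.hstack([z(s[145:205,225:265]),z(t[215:275,415:455])]))
E
python3 - <<'E'
from h import *
g=plane('top',(285,222.5),.336);print(g)
for k in('scene','top'): print(k,[proj(k,[*g[:2],z]).round(1).tolist() for z in(.336,.286,.215)])
E
```

```text
[0.57872798 0.05836443 0.336     ]
scene [[352.2, 114.1], [350.6, 133.7], [348.5, 159.2]]
top [[285.0, 222.5], [289.3, 224.4], [294.2, 226.6]]
```

View pics/zoom1.png

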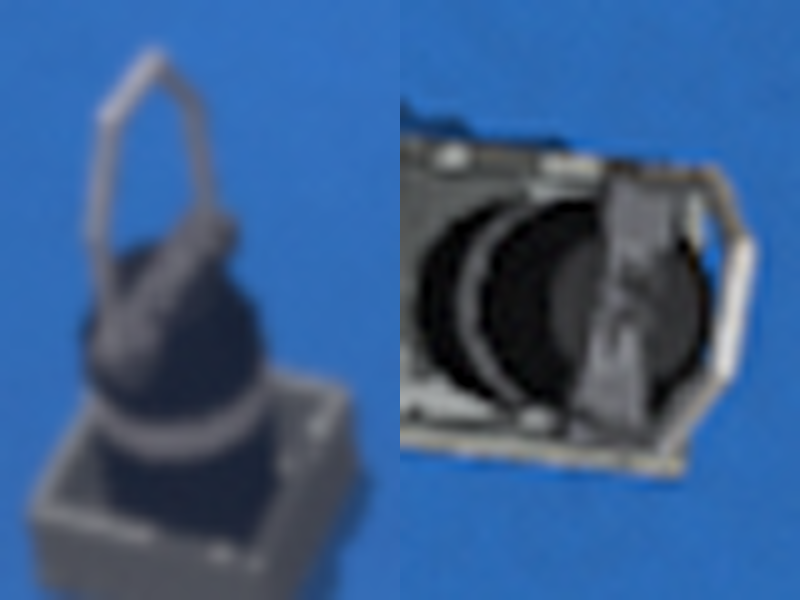

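Run:
```python
from h import *
g=plane('top',(285,222.5),.336)
a=plane('top',(449.0,238.5),.1525);b=plane('top',(447,252.5),.1525)
c=plane('scene',(235.2,156.6),.1525);d=plane('scene',(239.8,150.2),.1525)
print(a,b,c,d)
m=(a+b)/2; print('mid top',m,'mid scene',(c+d)/2, tri('top',(448,245.5),'scene',(237.5,153.4)))
print('bar dir deg from world x',np.degrees(np.arctan2(*(a-b)[[1,0]])))
yr=np.array([.0855,.9963]);xr=np.array([.9963,-.0855])
for P in(m,(c+d)/2): print('rel to hook rail x,y',(P-g)[:2]@xr,(P-g)[:2]@yr)
# rail ends
for uv in((203,134),(488,161)): p=plane('top',uv,.02);print('railend',p,(p-g)[:2]@yr)
# meter dock
p=plane('top',(295,232.5),.03);print('meter dock',p,(p-g)[:2]@xr,(p-g)[:2]@yr)
p=plane('top',(284,131),.01)
o=bot.get_obs();R=Rot.from_quat(o['tool_rot']).as_matrix();print(R.round(3))
print('delta tool', (g-[0,0,0]-o['eef_pos'])@R, np.hypot(*g[:2]))
```

```text
[ 0.56545465 -0.19684782  0.1525    ] [ 0.54201805 -0.19318567  0.1525    ] [ 0.56274499 -0.19868467  0.1525    ] [ 0.54094967 -0.19476042  0.1525    ]
mid top [ 0.55373635 -0.19501675  0.1525    ] mid scene [ 0.55184733 -0.19672255  0.1525    ] (array([ 0.5538036 , -0.19518198,  0.15439422]), np.float64(0.0014258015105329278))
bar dir deg from world x -8.881097298338977
rel to hook rail x,y -0.0032350708255030783 -0.2545804555145278
rel to hook rail x,y -0.004971260307455961 -0.25644145361909904
railend [0.77917441 0.27481661 0.02      ] 0.23278946881828513
railend [ 0.72780216 -0.31942206  0.02      ] -0.36364283585384155
meter dock [0.57446078 0.07397276 0.03      ] -0.005585927587688014 0.015185735392674208
[[ 0.397 -0.918 -0.001]
 [-0.918 -0.397  0.002]
 [-0.002  0.    -1.   ]]
delta tool [-0.32316083 -0.55424685 -0.07989691] 0.5816635506803463
```

Call:
carry_out(
  moves=[
    [0,0,-0.2,-0.09,1],
    [0,0,-0.4,-0.18,1],
    [0,0,-0.6,-0.27,1],
    [0,0,-0.8,-0.36,1],
    [0,0,-0.8,-0.45,1],
    [0,0,-0.8,-0.54,1],
    [0,0,-0.8,-0.63,1],
    [0,0,-0.8,-0.72,1],
    [0,0,-0.8,-0.81,1],
    [0,0,-0.8,-0.9,1],
    [0,0,-0.8,-0.9,1],
  ],
)

```text
clock: 1.2
eef_pos: [0.1987, -0.4586, 0.3358]
tool_rot: [0.992, 0.125, -0.0, -0.001]
ft_force: [-0.9, 0.5, 0.5]
grip_width: 0.0856
```

```bash
cat > d.py <<'E'
from h import *
import sys
# target: hook-relative rail coords; grip axis g
g=np.array([.5787,.0584]);yr=np.array([.0855,.9963]);xr=np.array([.9963,-.0855])
def rep(yrail,z,off=0):
    o=bot.get_obs();R=Rot.from_quat(o['tool_rot']).as_matrix()
    t=np.array([*(g+yrail*yr+off*xr),z]); ang=np.degrees(np.arctan2(R[1,0],R[0,0]))
    da=((85.1-ang)+180)%360-180
    rel=o['eef_pos'][:2]-g
    print('t',o['clock'],'pos',o['eef_pos'].round(4),'rail x,y',(rel@xr).round(4),(rel@yr).round(4),'F',o['ft_force'].round(1),'w',o['grip_width'].round(4),'tilt',R[:,2].round(3))
    print('delta tool/0.1',((t-o['eef_pos'])@R*10).round(3),'roll/90',round(-da/90,3),'J',o['joint_pos'].round(2))
if __name__=='__main__': rep(float(sys.argv[1]),float(sys.argv[2]))
E
python3 d.py 0 .4
```

```text
Traceback (most recent call last):
  File "d.py", line 12, in <module>
    if __name__=='__main__': rep(float(sys.argv[1]),float(sys.argv[2]))
                             ~~~^^^^^^^^^^^^^^^^^^^^^^^^^^^^^^^^^^^^^^^
  File "d.py", line 10, in rep
    print('t',o['clock'],'pos',o['eef_pos'].round(4),'rail x,y',(rel@xr).round(4),(rel@yr).round(4),'F',o['ft_force'].round(1),'w',o['grip_width'].round(4),'tilt',R[:,2].round(3))
                                                                                                                                   ^^^^^^^^^^^^^^^^^^^^^
AttributeError: 'float' object has no attribute 'round'
```

Angle is now +14.4°, as predicted; another 70.7° to turn.

Call:
carry_out(
  moves=[
    [0,0,-0.2,-0.09,1],
    [0,0,-0.4,-0.18,1],
    [0,0,-0.6,-0.27,1],
    [0,0,-0.7,-0.36,1],
    [0,0,-0.7,-0.45,1],
    [0,0,-0.7,-0.54,1],
    [0,0,-0.7,-0.63,1],
    [0,0,-0.7,-0.72,1],
    [0,0,-0.7,-0.785,1],
    [0,0,-0.7,-0.785,1],
  ],
)

```text
clock: 2.2
eef_pos: [0.1987, -0.4587, 0.406]
tool_rot: [0.738, 0.675, 0.0, -0.0]
ft_force: [0.2, -0.3, -0.2]
grip_width: 0.0854
```

```bash
sed -i "s/o\['grip_width'\].round(4)/round(float(o['grip_width']),4)/" d.py; python3 d.py 0 .4
```

```text
t 2.2 pos [ 0.1987 -0.4587  0.406 ] rail x,y -0.3344 -0.5477 F [ 0.2 -0.3 -0.2] w 0.0854 tilt [-0.     0.001 -1.   ]
delta tool/0.1 [5.488 3.325 0.062] roll/90 -0.002 J [-1.16  0.23  0.38  1.72  0.   -1.07]
```

Call:
carry_out(
  moves=[
    [0.3,0.18,0,0,1],
    [0.6,0.37,0,0,1],
    [0.9,0.55,0,0,1],
  ],
)

```text
clock: 2.5
eef_pos: [0.2617, -0.373, 0.4059]
tool_rot: [0.739, 0.674, 0.0, -0.0]
ft_force: [0.8, 0.1, 0.4]
grip_width: 0.0857
```

Call:
carry_out(
  moves=[
    [0.3,0.18,0,0,1],
    [0.6,0.37,0,0,1],
    [0.9,0.55,0,0,1],
  ],
)

```text
clock: 2.8
eef_pos: [0.3244, -0.2877, 0.4062]
tool_rot: [0.739, 0.674, 0.0, 0.0]
ft_force: [0.4, -0.2, -0.8]
grip_width: 0.0854
```

Call:
carry_out(
  moves=[
    [0.3,0.18,0,0,1],
    [0.6,0.37,0,0,1],
    [0.9,0.55,0,0,1],
  ],
)

```text
clock: 3.1
eef_pos: [0.387, -0.2027, 0.4063]
tool_rot: [0.738, 0.674, -0.0, 0.0]
ft_force: [0.7, 0.2, 0.5]
grip_width: 0.0856
```

Call:
carry_out(
  moves=[
    [0.3,0.18,0,0,1],
    [0.6,0.37,0,0,1],
    [0.9,0.55,0,0,1],
  ],
)

```text
clock: 3.4
eef_pos: [0.4495, -0.1177, 0.4062]
tool_rot: [0.738, 0.674, -0.0, 0.0]
ft_force: [0.2, -0.3, -0.4]
grip_width: 0.0854
```

Call:
carry_out(
  moves=[
    [0.3,0.18,0,0,1],
    [0.6,0.37,0,0,1],
    [0.9,0.55,0,0,1],
    [0.9,0.55,0,0,1],
  ],
)

```text
clock: 3.8
eef_pos: [0.5132, -0.031, 0.4049]
tool_rot: [0.737, 0.676, -0.0, -0.001]
ft_force: [0.5, -0.9, -0.2]
grip_width: 0.0855
```

```bash
python3 d.py 0 .4
```

```text
t 3.8 pos [ 0.5132 -0.031   0.4049] rail x,y -0.0576 -0.0947 F [ 0.5 -0.9 -0.2] w 0.0855 tilt [-0.001  0.001 -1.   ]
delta tool/0.1 [0.947 0.577 0.049] roll/90 0.0 J [-0.06  0.26  0.42  1.73  0.    0.02]
```

Call:
carry_out(
  moves=[
    [0.32,0.19,0,0,1],
    [0.63,0.38,0,0,1],
    [0.95,0.57,0,0,1],
    [0.95,0.57,0,0,1],
    [0.95,0.57,0,0,1],
  ],
)

```text
clock: 4.3
eef_pos: [0.5763, 0.0556, 0.4054]
tool_rot: [0.737, 0.676, -0.001, -0.0]
ft_force: [0.6, 0.1, 0.2]
grip_width: 0.0852
```

```bash
python3 d.py 0 .324
python3 - <<'E'
from h import *
a=snap('scene','s1.png');b=snap('top','t1.png')
z=lambda a:cv2.resize(a,(400,300),interpolation=cv2.INTER_CUBIC)
cv2.imwrite('pics/z2.png',np.hstack([z(a[50:200,250:450]),z(b[150:300,200:400])])[:,:,::-1])
E
```

```text
t 4.3 pos [0.5763 0.0556 0.4054] rail x,y -0.0022 -0.003 F [0.6 0.1 0.2] w 0.0852 tilt [-0.002 -0.001 -1.   ]
delta tool/0.1 [0.031 0.023 0.814] roll/90 -0.001 J [ 0.1   0.42  0.64  1.79 -0.    0.18]
```

View pics/z2.png

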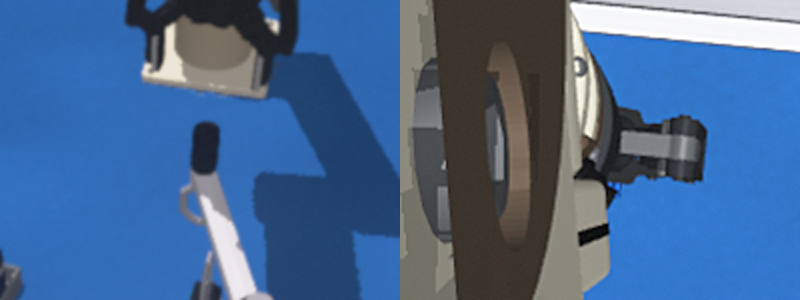

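Call:
carry_out(
  moves=[
    [0,0,0.2,0,1],
    [0.03,0.02,0.4,0,1],
    [0.03,0.02,0.6,0,1],
    [0.03,0.02,0.81,0,1],
    [0.03,0.02,0.81,0,1],
    [0.03,0.02,0.81,0,1],
  ],
)

```text
clock: 5.0
eef_pos: [0.5781, 0.0574, 0.3263]
tool_rot: [0.738, 0.675, 0.0, 0.0]
ft_force: [-0.3, 0.5, 0.1]
grip_width: 0.0854
```

```bash
python3 d.py 0 .324
python3 - <<'E'
from h import *
a=snap('scene','s2.png')
cv2.imwrite('pics/z3.png',cv2.resize(a[70:190,280:440],(640,480),interpolation=cv2.INTER_CUBIC)[:,:,::-1])
E
```

```text
t 5.0 pos [0.5781 0.0574 0.3263] rail x,y -0.0006 -0.001 F [-0.3  0.5  0.1] w 0.0854 tilt [ 0. -0. -1.]
delta tool/0.1 [0.01  0.006 0.023] roll/90 -0.002 J [ 0.1   0.39  0.4   1.58 -0.    0.19]
```

View pics/z3.png

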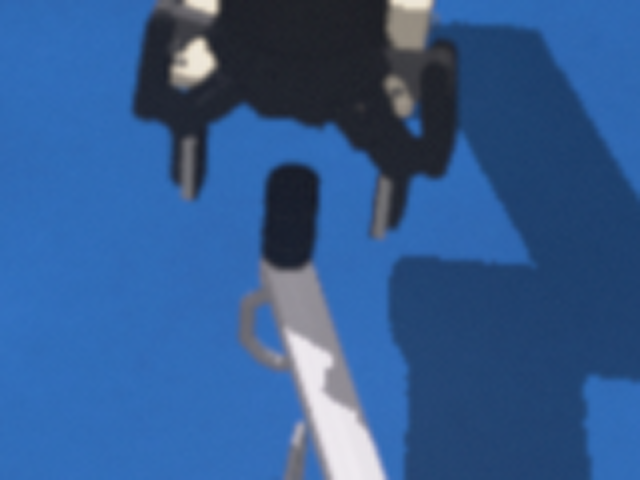

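Call:
carry_out(
  moves=[
    [0,0,0,0,-1],
    [0,0,0,0,-1],
    [0,0,0,0,-1],
    [0,0,0,0,-1],
    [0,0,0,0,-1],
    [0,0,0,0,-1],
    [0,0,0,0,-1],
    [0,0,0,0,-1],
  ],
)

```text
clock: 5.85
eef_pos: [0.5788, 0.0587, 0.3259]
tool_rot: [0.737, 0.676, 0.001, 0.0]
ft_force: [-0.4, -0.1, 5.2]
grip_width: 0.025
```

```bash
python3 d.py 0 .324
```

```text
t 5.85 pos [0.5788 0.0587 0.3259] rail x,y 0.0 0.0003 F [-0.4 -0.1  5.2] w 0.025 tilt [ 0.001  0.    -1.   ]
delta tool/0.1 [-0.003 -0.     0.019] roll/90 -0.0 J [0.1  0.4  0.4  1.57 0.   0.19]
```

Call:
carry_out(
  moves=[
    [-0.1,0,0,0,-1],
    [-0.25,0,0,0,-1],
    [-0.4,0,0,0,-1],
    [-0.55,0,0,0,-1],
    [-0.7,0,0,0,-1],
    [-0.85,0,0,0,-1],
    [-1.0,0,0,0,-1],
    [-1.0,0,0,0,-1],
  ],
)

```text
clock: 6.65
eef_pos: [0.57, -0.0439, 0.3259]
tool_rot: [0.738, 0.675, -0.0, 0.001]
ft_force: [-0.6, -0.9, 5.5]
grip_width: 0.0249
```

```bash
python3 d.py -.305 .324
```

```text
t 6.65 pos [ 0.57   -0.0439  0.3259] rail x,y 0.0001 -0.1027 F [-0.6 -0.9  5.5] w 0.0249 tilt [ 0.001 -0.002 -1.   ]
delta tool/0.1 [-2.023  0.006  0.024] roll/90 -0.002 J [-0.08  0.37  0.37  1.56 -0.    0.01]
```

Call:
carry_out(
  moves=[
    [-0.1,0,0,0,-1],
    [-0.25,0,0,0,-1],
    [-0.4,0,0,0,-1],
    [-0.55,0,0,0,-1],
    [-0.7,0,0,0,-1],
    [-0.85,0,0,0,-1],
    [-1.0,0,0,0,-1],
    [-1.0,0,0,0,-1],
  ],
)

```text
clock: 7.45
eef_pos: [0.5614, -0.1436, 0.3259]
tool_rot: [0.738, 0.675, -0.0, 0.001]
ft_force: [0.0, -0.6, 4.3]
grip_width: 0.0246
```

Call:
carry_out(
  moves=[
    [-0.1,0,0,0,-1],
    [-0.25,0,0,0,-1],
    [-0.4,0,0,0,-1],
    [-0.55,0,0,0,-1],
    [-0.7,0,0,0,-1],
    [-0.85,0,0,0,-1],
    [-1.0,0,0,0,-1],
    [-1.0,0,0,0,-1],
  ],
)

```text
clock: 8.25
eef_pos: [0.5528, -0.2435, 0.3259]
tool_rot: [0.738, 0.675, -0.0, 0.002]
ft_force: [0.4, -1.5, 5.2]
grip_width: 0.0246
```

```bash
python3 d.py -.305 .324
python3 - <<'E'
from h import *
a=snap('scene','s3.png')
b=snap('top','t3.png')
z=lambda a:cv2.resize(a,(400,400),interpolation=cv2.INTER_CUBIC)
cv2.imwrite('pics/z4.png',np.hstack([z(a[80:240,180:340]),z(b[150:310,340:500])])[:,:,::-1])
E
```

```text
t 8.25 pos [ 0.5528 -0.2435  0.3259] rail x,y 0.0 -0.303 F [ 0.4 -1.5  5.2] w 0.0246 tilt [ 0.002 -0.003 -1.   ]
delta tool/0.1 [-0.02  -0.     0.019] roll/90 -0.002 J [-0.41  0.44  0.47  1.6  -0.   -0.33]
```

View pics/z4.png

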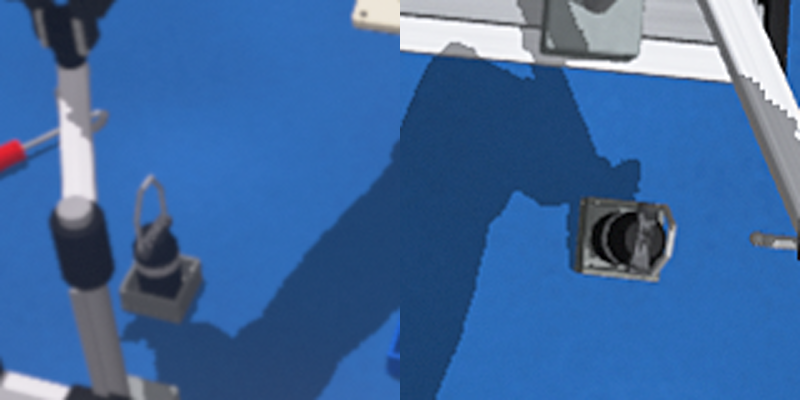

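Run:
```python
from h import *
p,e=tri('top',(482,245.6),'scene',(221,126.5));print('tip',p,e)
g=np.array([.5787,.0584]);yr=np.array([.0855,.9963]);h=g-.303*yr
t=h+.021*yr
for z in(.237,):print(proj('top',[*t,z]),proj('scene',[*t,z]))
```

```text
tip [ 0.55458271 -0.22266447  0.23034868] 0.0020406465803570672
[484.44818119 245.56508146] [221.08174974 124.32600119]
```

Call:
carry_out(
  moves=[
    [0,0,0.1,0,-1],
    [0,0,0.2,0,-1],
    [0,0,0.3,0,-1],
    [0,0,0.4,0,-1],
    [0,0,0.5,0,-1],
    [0,0,0.6,0,-1],
    [0,0,0.7,0,-1],
    [0,0,0.8,0,-1],
    [0,0,0.9,0,-1],
    [0,0,1.0,0,-1],
    [0,0,1.0,0,-1],
    [0,0,1.0,0,-1],
  ],
)

```text
clock: 9.55
eef_pos: [0.553, -0.2417, 0.2273]
tool_rot: [0.737, 0.676, 0.0, 0.002]
ft_force: [-1.7, -0.8, 11.1]
grip_width: 0.0249
```

```bash
python3 d.py -.303 .223
python3 - <<'E'
from h import *
a=snap('scene','s4.png')
b=snap('top','t4.png')
z=lambda a:cv2.resize(a,(400,400),interpolation=cv2.INTER_CUBIC)
cv2.imwrite('pics/z5.png',np.hstack([z(a[110:230,180:300]),z(b[190:310,400:520])])[:,:,::-1])
g=np.array([.5787,.0584]);yr=np.array([.0855,.9963]);h=g-.303*yr
t=h+.021*yr
for z in(.134,):print(proj('top',[*t,z]),proj('scene',[*t,z]))
E
```

```text
t 9.55 pos [ 0.553  -0.2417  0.2273] rail x,y 0.0001 -0.3011 F [-1.7 -0.8 11.1] w 0.0249 tilt [ 0.003 -0.002 -1.   ]
delta tool/0.1 [-0.018 -0.001  0.043] roll/90 -0.001 J [-0.41  0.46  0.24  1.35 -0.   -0.32]
[460.8047377 245.181939 ] [227.25907679 158.27876243]
```

View pics/z5.png

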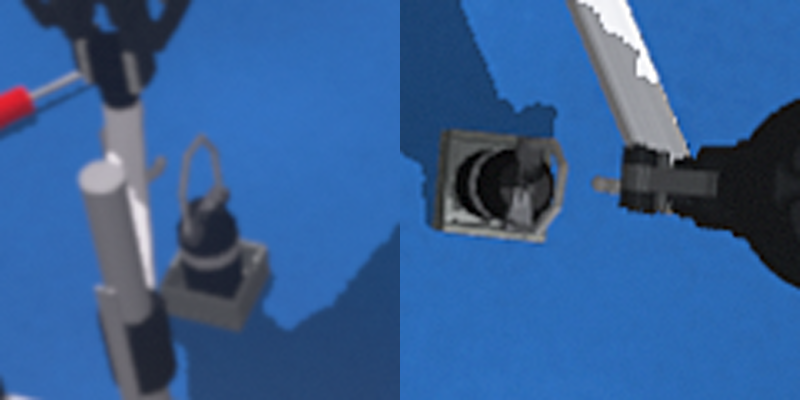

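Call:
carry_out(
  moves=[
    [0,0,0.04,0,-1],
    [0.05,0,0.04,0,-1],
    [0.1,0,0.04,0,-1],
    [0.15,0,0.04,0,-1],
    [0.2,0,0.04,0,-1],
    [0.25,0,0.04,0,-1],
    [0.25,0,0.04,0,-1],
  ],
)

```text
clock: 10.35
eef_pos: [0.5553, -0.2158, 0.2236]
tool_rot: [0.737, 0.676, 0.001, 0.001]
ft_force: [-1.9, 1.2, 11.4]
grip_width: 0.0247
```

```bash
python3 d.py -.2555 .223
python3 - <<'E'
from h import *
a=snap('scene','s5.png')
b=snap('top','t5.png')
z=lambda a:cv2.resize(a,(400,400),interpolation=cv2.INTER_CUBIC)
cv2.imwrite('pics/z6.png',np.hstack([z(a[130:210,200:280]),z(b[200:280,410:490])])[:,:,::-1])
E
```

```text
t 10.35 pos [ 0.5553 -0.2158  0.2236] rail x,y 0.0001 -0.2752 F [-1.9  1.2 11.4] w 0.0247 tilt [ 0.003 -0.001 -1.   ]
delta tool/0.1 [ 0.197 -0.001  0.006] roll/90 -0.0 J [-0.37  0.44  0.21  1.33 -0.   -0.28]
```

View pics/z6.png

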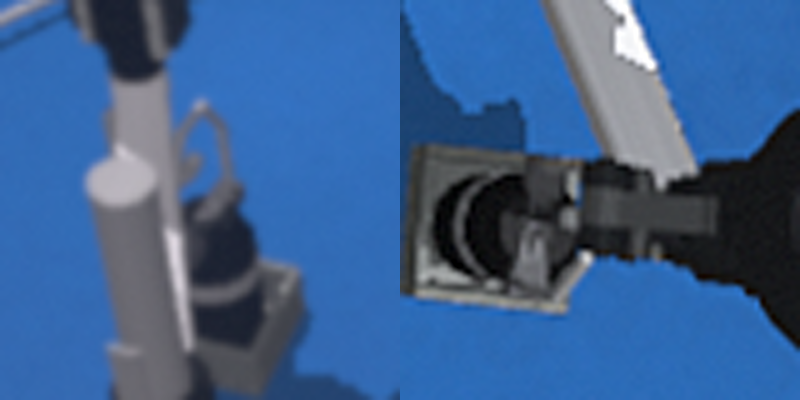

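Call:
carry_out(
  moves=[
    [0.05,0,0,0,-1],
    [0.1,0,0,0,-1],
    [0.15,0,0,0,-1],
    [0.2,0,0,0,-1],
    [0.2,0,0,0,-1],
    [0.2,0,0,0,-1],
  ],
)

```text
clock: 11.05
eef_pos: [0.557, -0.196, 0.2235]
tool_rot: [0.737, 0.676, 0.001, 0.001]
ft_force: [-2.7, 1.9, 12.3]
grip_width: 0.0247
```

```bash
python3 d.py -.2555 .223
python3 - <<'E'
from h import *
a=snap('scene','s6.png')
b=snap('top','t6.png')
z=lambda a:cv2.resize(a,(400,400),interpolation=cv2.INTER_CUBIC)
cv2.imwrite('pics/z7.png',np.hstack([z(a[130:210,200:280]),z(b[200:280,410:490])])[:,:,::-1])
E
```

```text
t 11.05 pos [ 0.557  -0.196   0.2235] rail x,y 0.0001 -0.2553 F [-2.7  1.9 12.3] w 0.0247 tilt [ 0.003 -0.001 -1.   ]
delta tool/0.1 [-0.001 -0.001  0.005] roll/90 -0.0 J [-0.34  0.43  0.19  1.33 -0.   -0.25]
```

View pics/z7.png

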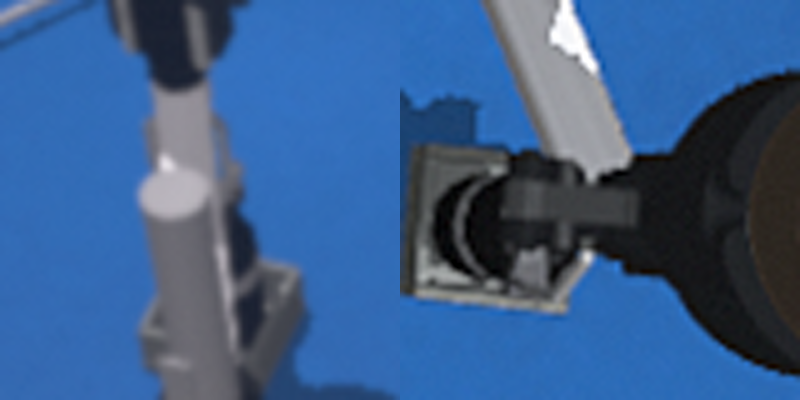

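Call:
carry_out(
  moves=[
    [0,0,-0.08,0,-1],
    [0,0,-0.16,0,-1],
    [0,0,-0.24,0,-1],
    [0,0,-0.3,0,-1],
    [0,0,-0.34,0,-1],
    [0,0,-0.38,0,-1],
    [0,0,-0.42,0,-1],
    [0,0,-0.46,0,-1],
    [0,0,-0.5,0,-1],
    [0,0,-0.5,0,-1],
  ],
)

```text
clock: 12.15
eef_pos: [0.5569, -0.1961, 0.2732]
tool_rot: [0.737, 0.676, 0.001, 0.001]
ft_force: [-1.2, 1.2, 7.9]
grip_width: 0.0242
```

```bash
python3 d.py -.2555 .3259
python3 - <<'E'
from h import *
a=snap('scene','s7.png')
b=snap('top','t7.png')
z=lambda a:cv2.resize(a,(400,400),interpolation=cv2.INTER_CUBIC)
cv2.imwrite('pics/z8.png',np.hstack([z(a[110:210,190:290]),z(b[190:290,400:500])])[:,:,::-1])
E
```

```text
t 12.15 pos [ 0.5569 -0.1961  0.2732] rail x,y 0.0001 -0.2554 F [-1.2  1.2  7.9] w 0.0242 tilt [ 0.003 -0.001 -1.   ]
delta tool/0.1 [-0.001  0.001 -0.527] roll/90 -0.0 J [-0.34  0.42  0.3   1.45  0.   -0.25]
```

View pics/z8.png

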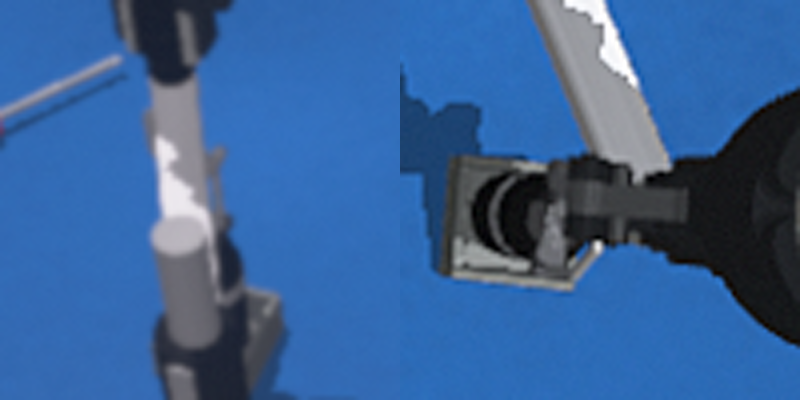

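Call:
carry_out(
  moves=[
    [0,0,-0.05,0,-1],
    [0,0,-0.1,0,-1],
    [0,0,-0.15,0,-1],
    [0,0,-0.2,0,-1],
    [0,0,-0.25,0,-1],
    [0,0,-0.3,0,-1],
    [0,0,-0.35,0,-1],
    [0,0,-0.4,0,-1],
    [0,0,-0.45,0,-1],
    [0,0,-0.48,0,-1],
    [0,0,-0.5,0,-1],
    [0,0,-0.52,0,-1],
    [0,0,-0.52,0,-1],
    [0,0,-0.52,0,-1],
  ],
)

```text
clock: 13.65
eef_pos: [0.5569, -0.1961, 0.3244]
tool_rot: [0.737, 0.676, 0.001, 0.001]
ft_force: [0.6, 0.5, 6.1]
grip_width: 0.0245
```

```bash
python3 d.py -.2555 .3259
python3 - <<'E'
from h import *
a=snap('scene','s8.png')
b=snap('top','t8.png')
z=lambda a:cv2.resize(a,(400,400),interpolation=cv2.INTER_CUBIC)
cv2.imwrite('pics/z9.png',np.hstack([z(a[80:210,180:310]),z(b[190:290,400:500])])[:,:,::-1])
E
```

```text
t 13.65 pos [ 0.5569 -0.1961  0.3244] rail x,y 0.0001 -0.2554 F [0.6 0.5 6.1] w 0.0245 tilt [ 0.002 -0.001 -1.   ]
delta tool/0.1 [-0.001 -0.001 -0.015] roll/90 -0.0 J [-0.34  0.41  0.42  1.58 -0.   -0.25]
```

View pics/z9.png

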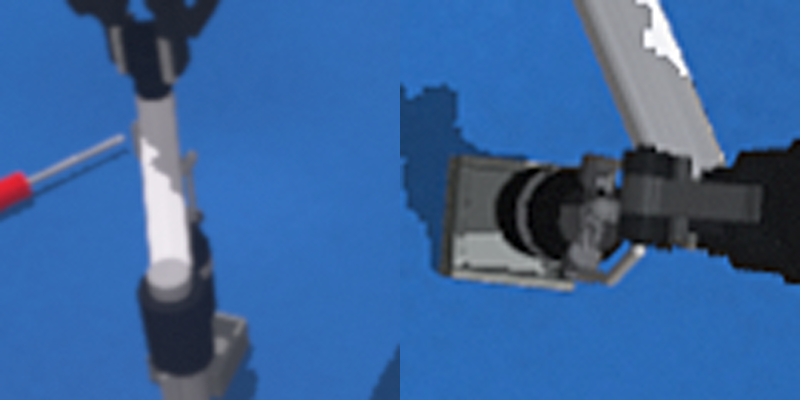

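Call:
carry_out(
  moves=[
    [0,0,-0.01,0,-1],
    [0,0,-0.02,0,-1],
    [0,0,-0.03,0,-1],
    [0,0,-0.03,0,-1],
    [0,0,-0.03,0,-1],
  ],
)

```text
clock: 14.25
eef_pos: [0.5569, -0.196, 0.3259]
tool_rot: [0.737, 0.676, -0.0, 0.0]
ft_force: [2.9, -2.0, 1.2]
grip_width: 0.0248
```

Call:
carry_out(
  moves=[
    [0,0,0,0,-0.3],
    [0,0,0,0,-0.2],
    [0,0,0,0,0],
    [0,0,0,0,0.2],
    [0,0,0,0,0.5],
    [0,0,0,0,1],
    [0,0,0,0,1],
    [0,0,0,0,1],
    [0,0,0,0,1],
  ],
)

```text
clock: 15.15
eef_pos: [0.5567, -0.1956, 0.3263]
tool_rot: [0.737, 0.676, 0.0, 0.0]
ft_force: [0.1, 0.6, 0.2]
grip_width: 0.0856
```

Call:
carry_out(
  moves=[
    [0,0,-0.1,0,1],
    [0,0,-0.25,0,1],
    [0,0,-0.4,0,1],
    [0,0,-0.6,0,1],
    [0,0,-0.8,0,1],
    [0,0,-0.8,0,1],
  ],
)

```text
clock: 15.75
eef_pos: [0.5574, -0.1959, 0.4101]
tool_rot: [0.737, 0.676, 0.002, 0.003]
ft_force: [0.7, -0.7, 0.2]
grip_width: 0.0852
```

Call:
carry_out(
  moves=[
    [0,-0.3,0,0,1],
    [0,-0.6,0,0,1],
    [0,-0.9,0,0,1],
    [0,-1,0,0,1],
  ],
)

```text
clock: 16.15
eef_pos: [0.4546, -0.1866, 0.4065]
tool_rot: [0.737, 0.676, -0.0, -0.0]
ft_force: [-0.6, -0.7, 0.5]
grip_width: 0.0851
```

Call:
carry_out(
  moves=[
    [0,-0.3,0,0,1],
    [0,-0.6,0,0,1],
    [0,-0.9,0,0,1],
    [0,-1,0,0,1],
    [0,-1,0,0,1],
  ],
)

```text
clock: 16.65
eef_pos: [0.3571, -0.1784, 0.4067]
tool_rot: [0.737, 0.676, 0.0, 0.001]
ft_force: [0.4, -0.7, -0.1]
grip_width: 0.0855
```

```bash
python3 d.py -.2555 .3259
python3 - <<'E'
from h import *
a=snap('scene','s9.png')
b=snap('top','t9.png')
z=lambda a:cv2.resize(a,(400,300),interpolation=cv2.INTER_CUBIC)
cv2.imwrite('pics/z10.png',np.vstack([np.hstack([z(a[80:200,180:340]),z(b[180:300,380:540])]),np.hstack([z(a[140:260,280:440]),z(b[180:300,220:380])])])[:,:,::-1])
E
```

```text
t 16.65 pos [ 0.3571 -0.1784  0.4067] rail x,y -0.2006 -0.2549 F [ 0.4 -0.7 -0.1] w 0.0855 tilt [ 0.002 -0.001 -1.   ]
delta tool/0.1 [-0.003  2.004  0.811] roll/90 -0.001 J [-0.46  0.02  0.14  1.68  0.   -0.38]
```

View pics/z10.png

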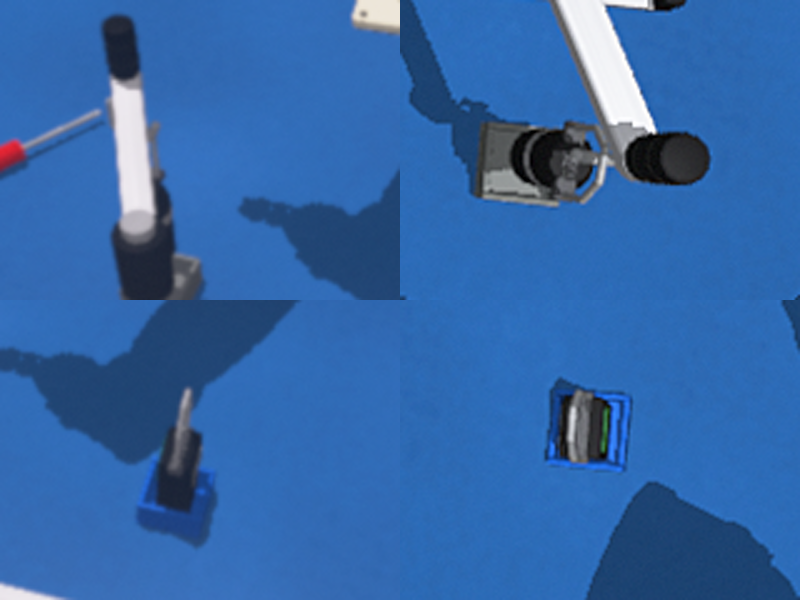

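Call:
carry_out(
  moves=[
    [0,0,0,0,1],
    [0,0,0,0,1],
    [0,0,0,0,1],
    [0,0,0,0,1],
    [0,0,0,0,1],
    [0,0,0,0,1],
    [0,0,0,0,1],
    [0,0,0,0,1],
    [0,0,0,0,1],
    [0,0,0,0,1],
    [0,0,0,0,1],
    [0,0,0,0,1],
    [0,0,0,0,1],
    [0,0,0,0,1],
    [0,0,0,0,1],
  ],
)

```text
clock: 18.25
eef_pos: [0.3574, -0.1784, 0.4063]
tool_rot: [0.737, 0.676, -0.0, -0.0]
ft_force: [-0.5, -0.4, 0.8]
grip_width: 0.0856
```

Run:
```python
from h import *
a=snap('scene','s10.png')
b=snap('top','t10.png')
b0=cv2.imread('pics/t9.png')[:,:,::-1]
print('diff top',np.abs(b.astype(int)-b0)[190:280,400:520].max(2).mean())
z=lambda a:cv2.resize(a,(400,400),interpolation=cv2.INTER_CUBIC)
cv2.imwrite('pics/z11.png',np.hstack([z(a[110:210,180:280]),z(b[200:280,400:480])])[:,:,::-1])
g=np.array([.5787,.0584]);yr=np.array([.0855,.9963]);h=g-.2555*yr
print([proj(k,[*h,z]).round(1).tolist() for k in('top','scene') for z in(.336,.215,.22)])
```

```text
diff top 1.790925925925926
[[494.9, 243.9], [461.2, 243.7], [462.3, 243.7], [226.6, 89.1], [233.8, 134.4], [233.5, 132.7]]
```

View pics/z11.png

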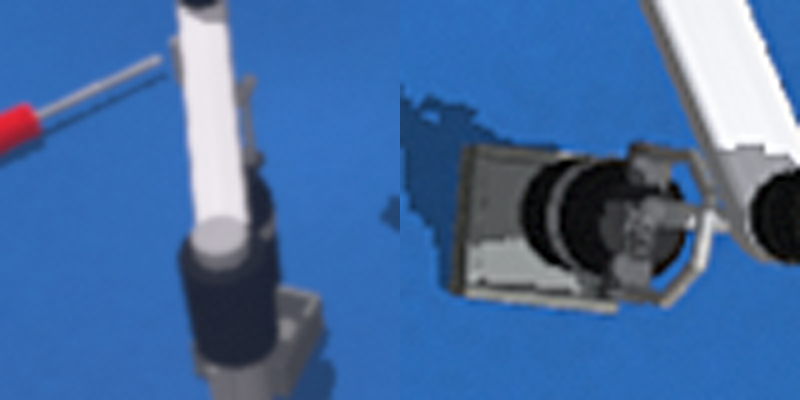

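```bash
python3 -c "
from h import *
print(order.job_done())"
```

```text
the job is handed in; nothing more can be done
None
```

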